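# Uncover the parts pot and draw the lens boom out over it

### The job

Lift the lid off the parts pot by its knob and set it down gently, knob up, on the rubber mat. Then squeeze in the lock button on the lens boom's handle to release the boom, draw it out until its pointer stands level with the brass marker clip on the scale, and finish holding it there, handle still gripped and button still squeezed in. Do not drag the boom against its lock, and leave the pot and the other things on the bench where they are.

Things in the scene. Friction and masses are not known exactly. Their poses are not given: they have to be found in the camera images.
- pot: round open aluminium pot, 96 mm across, 55 mm high, loose, about 0.9 kg, with small parts inside; at the start the lid lies on it. Origin: centre of its underside, on the bench. It stands under where the lens comes when the pointer is at the marker clip
- lid_mid (a point): steel lid 100 mm across, 0.16 kg, with a black upright knob. Point: on its axis, half-way up, 22 mm above its underside. From below: plug 80 mm across, 4 mm deep, loose in the pot's 88 mm mouth; plate 6 mm thick; knob 24 mm in diameter, 34 mm tall. On the pot the plate's top is 61 mm and the knob's top 95 mm above the bench. z points up along the knob
- mat: square black rubber mat, 130 x 130 mm, 3 mm thick, fixed flat on the bench, nothing on it. Origin: centre of its underside
- stand: fixed stand of the telescoping boom: base plate, post, level aluminium sleeve (26 mm square, top 143 mm high). Origin: on the bench under the handle's centre with the boom fully in. x: level, the way the boom draws out; y: level, across it; z up. The scale, a steel strip with 10 mm ticks, runs along the boom 34 mm to its -y side, top 133 mm high
- boom (a joint): how far the boom is drawn out of its sleeve, m; 0 fully in, 0.19 at the end stop. Starts between 0 and 0.02. With the button in it slides freely (1 to 2 N and light damping) and stays where it is put
- handle (a point): grip point of the boom's handle, a black upright block 42 mm long (along the boom), 28 mm thick, from 138 to 199 mm above the bench, lock button on its -y side. Point: 178 mm high, level with the button's middle, midway between squeezed-in button and opposite face. Axes as stand; travels with the boom. Pinch from above across the boom, one finger on the button
- button (a joint): how far the lock button is squeezed in, m: about 0 at rest, 0.006 fully in. Grey pad 26 mm long, 24 mm high on the handle's -y face; block plus button measure 37 mm across at rest, 31 mm with it in. Spring: 5 N to start, 7 N fully in. While it is out a friction lock holds the boom with about 25 N; squeezed in, the boom is free; let go, it locks again
- pointer (a point): tip of the boom's pointer, a thin dark bar 6 mm wide that reaches from the boom over the scale behind the handle: 26 mm behind the handle's centre along the boom, 31 mm to its -y side, 138.5 mm above the bench. Travels with the boom, same axes as the stand
- marker: brass marker clip, 12 mm long, with a thin upright fin, fixed on the outer edge of the scale. Origin: the fin's middle, at the pointer's height. Axes as stand. The boom is at the mark when pointer and fin are at the same place along the stand's x (their distance along x is how far the boom has still to travel)
- lens (a point): centre of the round lens hood at the boom's end, 57 mm across, from 83 to 105 mm above the bench, on the boom's axis 111 mm ahead of the handle's centre. Lower than the knob of a covered pot
- multimeter: digital multimeter lying face up, 85 x 175 x 42 mm high; loose, to be left alone
- screwdriver: screwdriver lying on the bench, about 180 mm long; loose, to be left alone
- spool: flanged solder spool standing on end, 60 mm across, 44 mm high; loose, to be left alone
- tips_tin: small closed tin, 40 mm across, 45 mm high, standing under the boom; loose, to be left alone
- heatsink: finned aluminium heat sink, 70 x 50 x 34 mm high; loose, to be left alone
- flux_bottle: clear plastic bottle, 60 mm across, 150 mm tall; loose, to be left alone
There are look-alikes about, which are no part of the job. Leave any green look-alike of the part that bears lid_mid alone. There is more than one size of the mat; the one meant has the size given above.

How it is judged:
By the outcome, as a careful person would: the job done as asked, in the order asked, and still so for the second after the job is handed in, while the arm keeps its last pose, push and grip.
It also fails if it takes over 61 s, if anything falls off the work surface, if the arm or the gripper's body presses on something with over 40 N, if the wrist force passes 120 N, or if a joint passes its speed limit or range.

### The arm

A 6-joint arm with a two-finger parallel gripper is mounted at the origin on the work surface. World frame = base frame: x ahead of the robot, y to its left, z up, the work surface at z = 0. Lengths are in m, angles in rad, forces in N, time in s.
With the tool pointing down it reaches from about 0.3 to 0.875 m from the base axis. Payload 4.2 kg.
Tool frame: the origin (TCP) lies at the very end of the fingers, on their centre line; the grasp point (between the pads) lies 19 mm behind it; z points along the fingers, y is the line along which they close (so a half turn about z gives the same grasp; the last joint's range is limited). The gripper opens to 85 mm and grips with 20 to 120 N. Pads are 22 mm wide; open, the fingers measure 114 mm over their backs; the gripper's body (76 mm by 85 mm) begins 54 mm behind the grasp point. The pads swing forward as they close: fully open they stand 13 mm farther back than shut.
Start: joints at [1.25, 0.32, 1.565, -0, 1.257, -0.02], TCP at [0.17, 0.549, 0.198] pointing down, gripper open.
Joint ranges: [-3.11, 3.11], [-0.84, 2.01], [0.21, 2.61], [-1.34, 4.49], [0.05, 2.63], [-2.56, 2.56]. Speed limits (rad/s): [2.57, 2.57, 3.14, 3.14, 3.14, 3.14].

### API

Orientations are given as [roll, pitch, yaw] about the fixed x, y, z axes, in that order (R = Rz(yaw) Ry(pitch) Rx(roll)).
In Python, from workcell import r gives the robot as it stands.
- The arm moves only by the tool jog_arm, never from a script. Its argument "commands" is text: rows parted by semicolons, each of 7 numbers parted by spaces: the shift along the tool's x, y, z normalised to -1 to 1, where 1 is 250 mm, then the turn, a rotation vector about the tool's x, y, z normalised to -1 to 1, where 1 is 90 degrees, then the opening, from 0 (shut) to 1 (fully open). In form: x y z rx ry rz grip; .... A call has exactly 5 rows; each row is the pose to reach, as a shift and turn from the pose commanded when the call began, along the tool's axes at that moment; what a row does not reach only later rows make up. A row lasts 1/8 s, in which the tool goes at most 62.5 mm and 10.7 degrees, less where a joint would pass 70% of its speed; a pose out of reach is approached as far as the arm can. A call with a number of a shift or a turn outside -1 to 1 is refused whole. A call with a gripper value outside its range is refused whole. The fingers move at their own pace and stop on an object; "grip_force" is the grip in N (left out, the last holds). Time passes only in rows, so rows that repeat a pose let the fingers close, or fill a call up. It gives the time, the measured TCP pose, the force, the opening and the grip force at its end, in the units of the state.
- r.observe(): the state, without advancing time (a new reading comes with each control period).
- r.read_camera(name): name is "scene" or "top" or "wrist"; returns (picture, depth): 420x560x3 uint8, red, green, blue; 420x560 float32, m along the optical axis (not along the pixel's ray), 0 where there is no reading.
- r.calibration(name): a dict with "intrinsics" (3x3 intrinsics, pixels), "rvec" (rotation vector, rad) and "tvec" (3), from world to camera coordinates, as OpenCV has them. Camera axes: x right, y down, z forward; pixel columns grow to the right and rows downward; lengths in m; the calibration is good to about 2 mm. The wrist camera is an equidistant fisheye: a pixel r from the principal point sees the ray r / f radians off the axis. A picture is of the moment at which its call begins: read the wrist's pose just before it. calibration takes no time and is no camera call; for the wrist camera it gives the pose at the moment of the call.
- r.finish_job(): hands the job in; it is judged then, once.
Trained networks look in the newest picture that a camera, given by its name, has taken for a name from the list of things; names that differ only in an ending like _2 or _b are one class to them, and where a whole thing is asked for, a point or a joint stands for the part that bears it (a point fixed in the world has none). Each returns a list of dicts, best first, with "score" (0 to 1); they miss things now and then, are a little off and sometimes report something else, mostly with a low value. They report only what shows in the picture. A call takes as long as a camera call. They do not tell look-alikes from the thing itself.
- r.trace(camera, name): "region" (420x560 bool, what is visible of it) and "rect" ([left, top, width, height] in pixels, round what is visible of it).
The state is a dict: "clock": time; "qpos": joint angles; "qd": joint speeds; "joint_efforts": joint torques, N m; "tcp_pos": TCP position; "eef_rot": TCP orientation; "contact_force": force on the tool from outside, world axes, zero at the start; "torque": the same for the moment, N m; "width": opening from 0.0 (shut) to 1.0 (fully open); "grasp_force": force on a finger pad.
Only numpy, scipy, OpenCV 4.12 (cv2) and the standard library are available. Lean on these libraries where they do the work, as an engineer would, in place of code of your own. Each camera call takes 0.05 s, during which the arm holds its last target. There are 200 camera calls.

## Working session

There is one attempt and no reset: what is moved stays moved. The work goes in short steps, Python scripts to look and compute and a tool call to move; the robot and the scene stay as the last step left them, time stands still between calls to the robot, and variables do not carry over. Pictures are saved under pics/ and viewed, at most 10 in all, crops included, and the job is handed in when it is done.

Besides the shell and the picture viewer there is one more tool, called after "Request:" by a JSON object that holds its "op" and its "data", one argument or row to a line. jog_arm: Moves the arm, as the interface text tells. Scaled input: -1 to 1 covers 250 mm each way for a shift and 90 degrees each way for a turn. Its arguments: {"type":"object","properties":{"commands":{"type":"string"},"grip_force":{"type":"number"}},"required":["commands"]}

```bash
mkdir -p pics
cat > h.py <<'E'
import numpy as np,cv2
from workcell import r
def cam(n):
    p,d=r.read_camera(n); c=r.calibration(n)
    return p,d,c
def cloud(d,c,fish=False):
    K=np.array(c["intrinsics"]);R=cv2.Rodrigues(np.array(c["rvec"],float))[0];t=np.array(c["tvec"],float).ravel()
    v,u=np.mgrid[:d.shape[0],:d.shape[1]].astype(float)
    x=(u-K[0,2])/K[0,0];y=(v-K[1,2])/K[1,1]
    if fish:
        th=np.hypot(x,y);s=np.where(th>1e-9,np.tan(np.minimum(th,1.5))/np.maximum(th,1e-9),1);x=x*s;y=y*s
    P=np.stack([x*d,y*d,d],-1)
    W=(P-t)@R
    W[d<=0]=np.nan
    return W
E
python3 - <<'E'
from h import *
print(r.observe())
for n in("top","scene"):
    p,d,c=cam(n);print(n,c)
    cv2.imwrite(f"pics/{n}0.png",cv2.cvtColor(p,cv2.COLOR_RGB2BGR))
    W=cloud(d,c);np.save(n+".npy",W)
    for nm in["pot","lid_mid","mat","stand","handle","button","pointer","marker","lens","flux_bottle","multimeter","spool","heatsink","screwdriver","tips_tin"]:
        for o in r.trace(n,nm)[:3]:
            w=W[o["region"]];print(nm,round(o["score"],2),o["rect"],np.nanmedian(w,0).round(3),np.nanpercentile(w,3,axis=0).round(3),np.nanpercentile(w,97,axis=0).round(3))
E
```

```text
{'clock': 0.0, 'qpos': array([ 1.25000023e+00,  3.20331758e-01,  1.56569954e+00, -4.34261211e-06,
        1.25739594e+00, -1.99824243e-02]), 'qd': array([-8.39495118e-04,  1.39773549e-03, -8.99100871e-04, -1.85511416e-03,
       -4.93390484e-04,  3.23304605e-05]), 'joint_efforts': array([-6.85856321e-04, -4.15519631e+01, -2.34157366e+01, -1.00217946e-05,
        8.41497502e-03, -2.28156438e-05]), 'tcp_pos': array([0.17019028, 0.54866594, 0.19705146]), 'eef_rot': array([-3.13975836e+00, -3.25291326e-05,  2.84078029e+00]), 'contact_force': array([-0.35686011, -0.26791069,  0.31988801]), 'torque': array([-0.00870105, -0.01215248, -0.04913252]), 'grasp_force': 0.0, 'width': 0.9965392021746566}
top {'intrinsics': array([[457.88171173,   0.        , 284.14297744],
       [  0.        , 457.88171173, 212.91244449],
       [  0.        ,   0.        ,   1.        ]]), 'rvec': array([ 2.21753392, -2.17312033,  0.02429655]), 'tvec': array([0.10195337, 0.52299323, 1.19141016])}
pot 0.48 [284.1, 117.9, 22.5, 15.3] [0.741 0.08  0.005] [ 0.733  0.059 -0.001] [0.766 0.11  0.039]
lid_mid 0.94 [297.6
[... 4307 characters left out ...]
   0.138] [ 0.419 -0.249 -0.   ] [ 0.598 -0.079  0.202]
multimeter 0.64 [150.1, 189.3, 53.9, 27.3] [ 0.314 -0.258  0.035] [ 0.26  -0.338  0.01 ] [ 0.341 -0.179  0.043]
spool 0.8 [277.3, 314.8, 18.5, 19.7] [0.777 0.085 0.008] [0.735 0.06  0.   ] [0.789 0.111 0.042]
heatsink 0.9 [346.4, 283.5, 30.9, 32.2] [0.7   0.288 0.022] [0.658 0.258 0.004] [0.731 0.324 0.038]
screwdriver 0.72 [161.4, 220.1, 72.9, 41.2] [ 0.577 -0.188  0.14 ] [ 0.543 -0.239  0.087] [ 0.6   -0.076  0.202]
screwdriver 0.53 [150.2, 191.8, 54.0, 25.6] [ 0.314 -0.257  0.035] [ 0.259 -0.339  0.009] [ 0.341 -0.177  0.043]
tips_tin 0.63 [208.1, 257.7, 13.2, 18.9] [ 0.575 -0.119  0.034] [ 0.558 -0.137  0.006] [ 0.583 -0.102  0.05 ]
```

View pics/top0.png

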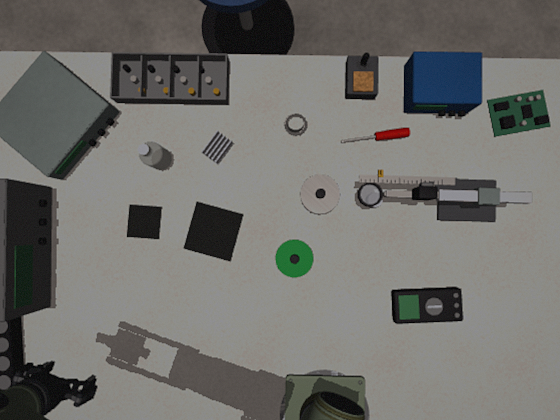

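View pics/scene0.png

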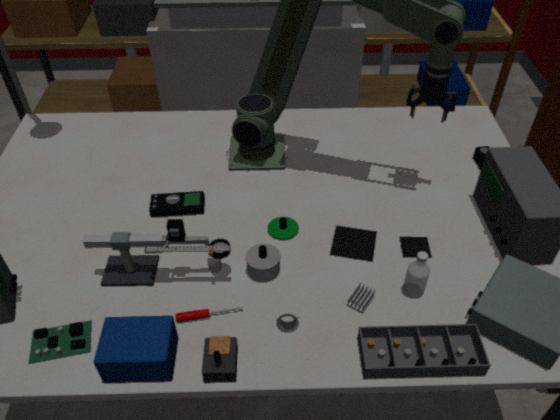

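```bash
cat > m.py <<'E'
from h import *
def box(W,lo,hi):
    with np.errstate(invalid='ignore'): m=((W>lo)&(W<hi)).all(-1)
    return W[m]
def rect(P):
    (c,s,a)=cv2.minAreaRect((P[:,:2]*1000).astype(np.float32));return np.round(c,1),np.round(s,1),round(a,1),len(P)
E
python3 - <<'E'
from m import *
for n in("top","scene"):
    W=np.load(n+".npy")
    print(n)
    for nm,lo,hi in[("lid",(.5,-.04,.055),(.64,.09,.068)),("knob",(.5,-.04,.085),(.64,.09,.11)),
      ("handle",(.5,-.3,.192),(.65,-.1,.215)),("button?",(.5,-.3,.165),(.65,-.1,.188)),("lens",(.5,-.16,.1),(.64,-.05,.112)),("sleeve",(.5,-.5,.138),(.6,-.24,.15)),
      ("fin",(.6,-.15,.139),(.65,-.08,.16)),("boomrod",(.5,-.5,.11),(.6,-.24,.15))]:
        P=box(W,lo,hi)
        if len(P)>2: print(nm,rect(P),P.mean(0).round(4),np.median(P[:,2]).round(4))
    p=cv2.imread(f"pics/{n}0.png").astype(int).sum(-1)
    with np.errstate(invalid='ignore'): m=(p<150)&(abs(W[...,2])<.02)&(W[...,0]>.38)&(W[...,0]<.57)&(W[...,1]>.21)&(W[...,1]<.4)
    print("mat",rect(W[m]))
    P=box(W,(.5,-.5,.138),(.6,-.24,.15))
    print("axis",np.polyfit(P[:,1],P[:,0],1))
    print()
p=cv2.imread("pics/top0.png");cv2.imwrite("pics/c1.png",cv2.resize(p[155:235,345:545],None,fx=4,fy=4,interpolation=cv2.INTER_CUBIC))
E
```

```text
top
lid (array([569.7,  22.3]), array([98.9, 96.1]), 1.2, 1142) [0.57   0.0229 0.0608] 0.0609
knob (array([570. ,  22.9]), array([20.8, 22.8]), 46.3, 73) [0.5697 0.0231 0.0944] 0.0947
handle (array([ 571.4, -207. ]), array([41.2, 35.6]), 88.9, 250) [ 0.5676 -0.2066  0.1983] 0.1984
button? (array([ 571.7, -204.8]), array([37.7, 36.1]), 89.3, 54) [ 0.5693 -0.1915  0.1786] 0.1808
lens (array([568.2, -96. ]), array([57.2, 57.5]), 27.4, 156) [ 0.5684 -0.0969  0.1051] 0.1052
sleeve (array([ 565.7, -354.7]), array([ 40. , 214.2]), 0.5, 1160) [ 0.5656 -0.3557  0.144 ] 0.1439
fin (array([ 616.1, -114.3]), array([ 5.3, 14. ]), 69.4, 13) [ 0.6169 -0.1138  0.1435] 0.1447
boomrod (array([ 569.9, -350.1]), array([223.7,  49.4]), 84.9, 1417) [ 0.5682 -0.3434  0.1416] 0.143
mat (array([469.8, 300.2]), array([127.9, 127.3]), 75.9, 2291)
axis [0.01281133 0.5701279 ]

scene
lid (array([571.7,  20.9]), array([ 97.4, 103.2]), 89.1, 644) [0.5778 0.0217 0.0623] 0.0624
knob (array([574. ,  21.4]), array([26.2, 22.3]), 14.2, 62) [0.5747 0.0214 0.0946] 0.0958
handle (array([ 572.2, -208.1]), array([45. , 39.6]), 72.6, 159) [ 0.5731 -0.2075  0.1994] 0.1998
button? (array([ 580.5, -203.3]), array([29.9, 48. ]), 25.1, 103) [ 0.5845 -0.2042  0.178 ] 0.1781
lens (array([570.8, -94.2]), array([61.9, 51.9]), 22.4, 107) [ 0.5681 -0.096   0.1049] 0.1053
sleeve (array([ 568.5, -352.7]), array([224.4,  48.2]), 84.7, 682) [ 0.5707 -0.3551  0.1447] 0.1449
fin (array([ 617. , -123.8]), array([16. , 40.8]), 9.8, 18) [ 0.6173 -0.1178  0.1422] 0.1403
boomrod (array([ 568.8, -352.2]), array([225.4,  48.5]), 85.0, 1101) [ 0.5753 -0.3518  0.139 ] 0.1422
mat (array([471.8, 298.8]), array([127.3, 135.5]), 75.6, 1225)
axis [0.01752801 0.57695545]
```

View pics/c1.png

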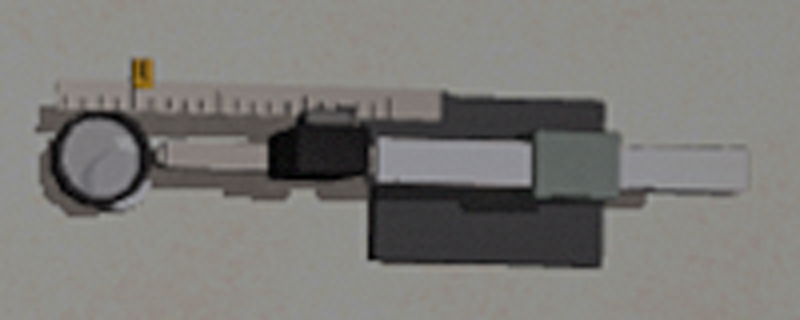

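```bash
cat > go.py <<'E'
import sys,numpy as np
from scipy.spatial.transform import Rotation as Ro
from workcell import r
o=r.observe();a=[float(v) for v in sys.argv[1:5]]
R=Ro.from_euler('xyz',o['eef_rot']);T=Ro.from_euler('xyz',[np.pi,0,np.radians(a[3])])
print('t',round(o['clock'],2),'pos',o['tcp_pos'].round(4),'rpy',np.degrees(o['eef_rot']).round(1),'F',o['contact_force'].round(1),'w',round(o['width'],3),'g',round(o['grasp_force'],1))
print('shift',(R.inv().apply(np.array(a[:3])-o['tcp_pos'])/.25).round(4),'turn',((R.inv()*T).as_rotvec()/(np.pi/2)).round(4))
E
python3 go.py 0.37 0.286 0.2 120;python3 go.py 0.570 0.023 0.2 90
```

```text
t 1.6 pos [0.1704 0.5492 0.1979] rpy [180.    0.  162.8] F [-0.4 -0.3 -0.5] w 1.0 g 0.0
shift [-1.0747 -0.769  -0.0083] turn [ 1.000e-04 -0.000e+00  4.752e-01]
t 1.6 pos [0.1704 0.5492 0.1979] rpy [180.    0.  162.8] F [-0.4 -0.3 -0.5] w 1.0 g 0.0
shift [-2.1504 -1.5367 -0.0084] turn [ 1.000e-04 -0.000e+00  8.085e-01]
```

Request:
{"op": "jog_arm", "data": {
  "commands": "-0.2 -0.14 0 0 0 0.1 1; -0.4 -0.28 0 0 0 0.2 1; -0.6 -0.42 0 0 0 0.3 1; -0.8 -0.57 0 0 0 0.4 1; -1 -0.71 0 0 0 0.5 1"
}}

```text
clock: 2.22
tcp_pos: [0.3575, 0.304, 0.1982]
eef_rot: [3.141, -0.0, 2.051]
contact_force: [0.6, 0.8, -0.1]
width: 1.002
grasp_force: 0.0
```

```bash
python3 go.py 0.570 0.023 0.2 90
```

```text
t 2.23 pos [0.3575 0.304  0.1982] rpy [179.9  -0.  117.5] F [ 0.6  0.8 -0.1] w 1.002 g 0.0
shift [-1.3893  0.2353 -0.0072] turn [ 6.000e-04 -2.000e-04  3.054e-01]
```

Request:
{"op": "jog_arm", "data": {
  "commands": "-0.2 0.04 0 0 0 0.1 1; -0.4 0.08 0 0 0 0.2 1; -0.6 0.11 0 0 0 0.3 1; -0.8 0.14 0 0 0 0.305 1; -1 0.17 0 0 0 0.305 1"
}}

```text
clock: 2.85
tcp_pos: [0.5116, 0.1027, 0.1981]
eef_rot: [3.141, -0.0, 1.576]
contact_force: [0.8, 0.1, 0.3]
width: 1.0
grasp_force: 0.0
```

```bash
python3 go.py 0.570 0.023 0.15 90
```

```text
t 2.85 pos [0.5116 0.1027 0.1981] rpy [180.   -0.   90.3] F [0.8 0.1 0.3] w 1.0 g 0.0
shift [-0.3201  0.232   0.1924] turn [ 0.0004 -0.0002  0.0033]
```

Request:
{"op": "jog_arm", "data": {
  "commands": "-0.15 0.1 0 0 0 0 1; -0.32 0.23 0.05 0 0 0 1; -0.32 0.23 0.19 0 0 0 1; -0.32 0.23 0.19 0 0 0 1; -0.32 0.23 0.19 0 0 0 1"
}}

```text
clock: 3.48
tcp_pos: [0.569, 0.0249, 0.1515]
eef_rot: [3.14, -0.0, 1.577]
contact_force: [0.4, -0.1, 0.6]
width: 0.997
grasp_force: 0.0
```

```bash
python3 go.py 0.570 0.023 0.066 90
python3 - <<'E'
from m import *
p,d,c=cam("wrist");W=cloud(d,c,True)
for nm,lo,hi in[("lid",(.5,-.04,.055),(.64,.09,.068)),("knob",(.5,-.04,.085),(.64,.09,.11))]:
    P=box(W,lo,hi)
    if len(P)>2: print(nm,rect(P),np.median(P[:,2]))
cv2.imwrite("pics/w1.png",cv2.cvtColor(p,cv2.COLOR_RGB2BGR))
E
```

```text
t 3.48 pos [0.569  0.0249 0.1515] rpy [179.9  -0.   90.4] F [ 0.4 -0.1  0.6] w 0.997 g 0.0
shift [-0.0076  0.0035  0.3419] turn [ 0.0009 -0.0001  0.0039]
lid (array([571.2,  24.2]), array([99. , 98.9]), 79.4, 9185) 0.06143145200281377
knob (array([571.7,  24.6]), array([22.9, 22.8]), 1.4, 794) 0.09527911608914019
```

View pics/w1.png

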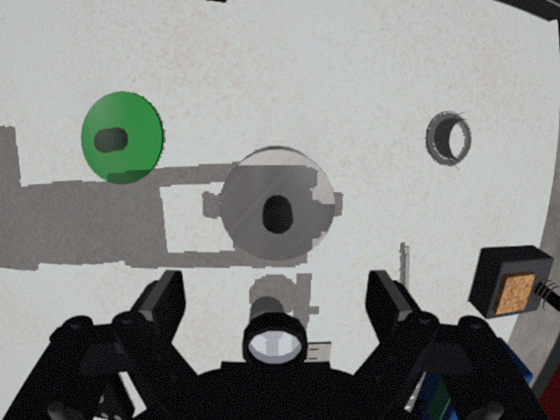

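Request:
{"op": "jog_arm", "data": {
  "commands": "0 0.008 0.12 0 0 0 1; 0 0.008 0.24 0 0 0 1; 0 0.008 0.335 0 0 0 1; 0 0.008 0.335 0 0 0 0.6; 0 0.008 0.335 0 0 0 0.45",
  "grip_force": 40
}}

```text
clock: 4.15
tcp_pos: [0.5718, 0.0249, 0.0685]
eef_rot: [3.138, -0.0, 1.577]
contact_force: [-0.2, -0.2, 0.9]
width: 0.6
grasp_force: 0.0
```

Request:
{"op": "jog_arm", "data": {
  "commands": "0 0 0 0 0 0 0.3; 0 0 0 0 0 0 0.2; 0 0 0 0 0 0 0.1; 0 0 0 0 0 0 0.1; 0 0 0 0 0 0 0.1"
}}

```text
clock: 4.78
tcp_pos: [0.5705, 0.0245, 0.0666]
eef_rot: [-3.142, -0.0, 1.576]
contact_force: [0.2, 0.4, 0.7]
width: 0.103
grasp_force: 0.0
```

Run:
```python
from m import *
o=r.observe();print(o['width'],o['grasp_force'],o['tcp_pos'])
p,d,c=cam("wrist");W=cloud(d,c,True)
for nm,lo,hi in[("lid",(.5,-.04,.055),(.64,.09,.068)),("knob",(.5,-.04,.085),(.64,.09,.11))]:
    P=box(W,lo,hi)
    if len(P)>2: print(nm,rect(P),np.median(P[:,2]))
cv2.imwrite("pics/w2.png",cv2.cvtColor(p,cv2.COLOR_RGB2BGR))
```

```text
0.10345549374999605 0.0 [0.57053311 0.02448512 0.06662318]
lid (array([570.2,  25.3]), array([99.3, 97.4]), 21.6, 14775) 0.060909646024684856
knob (array([568.7,  28.6]), array([26.4, 27.2]), 52.5, 1327) 0.09478053708826949
```

View pics/w2.png

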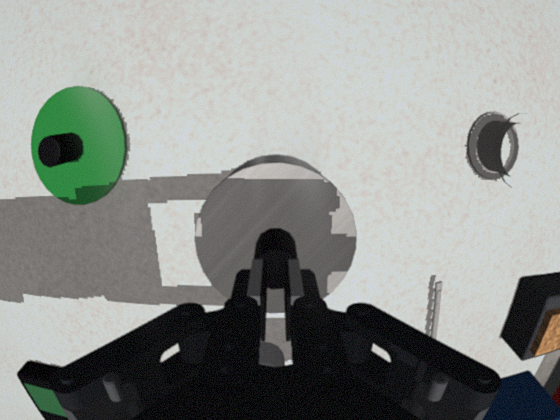

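Run:
```python
from m import *
p,d,c=cam("wrist");W=cloud(d,c,True)
for v in(230,240,250,256,262,270,280,290,300):
    print(v,[tuple((W[v,u]*1000).round().tolist())+(int(p[v,u].sum()),) for u in(245,252,258,268,276,284,293,300)])
P=box(W,(.5,-.05,.07),(.64,.06,.13));print(np.nanmin(P,0),np.nanmax(P,0))
cv2.imwrite("pics/w3.png",cv2.convertScaleAbs(cv2.resize(cv2.cvtColor(p,cv2.COLOR_RGB2BGR)[200:380,180:380],None,fx=3.2,fy=3.2,interpolation=cv2.INTER_CUBIC),alpha=2.5,beta=30))
```

```text
230 [(553.0, 33.0, 61.0, 303), (557.0, 34.0, 62.0, 322), (560.0, 34.0, 61.0, 309), (566.0, 35.0, 65.0, 59), (571.0, 36.0, 68.0, 37), (576.0, 35.0, 64.0, 145), (581.0, 34.0, 61.0, 288), (585.0, 34.0, 61.0, 286)]
240 [(552.0, 27.0, 59.0, 312), (557.0, 27.0, 61.0, 308), (561.0, 30.0, 67.0, 89), (567.0, 35.0, 81.0, 46), (571.0, 36.0, 82.0, 5), (575.0, 35.0, 80.0, 51), (581.0, 30.0, 68.0, 97), (586.0, 27.0, 61.0, 305)]
250 [(552.0, 21.0, 61.0, 294), (557.0, 21.0, 61.0, 299), (562.0, 31.0, 86.0, 38), (567.0, 35.0, 94.0, 59), (571.0, 35.0, 94.0, 69), (575.0, 35.0, 93.0, 0), (580.0, 31.0, 85.0, 63), (586.0, 21.0, 61.0, 306)]
256 [(552.0, 16.0, 60.0, 305), (557.0, 16.0, 61.0, 314), (562.0, 32.0, 94.0, 45), (567.0, 32.0, 95.0, 65), (571.0, 32.0, 95.0, 69), (575.0, 32.0, 94.0, 51), (580.0, 31.0, 92.0, 49), (586.0, 17.0, 61.0, 302)]
262 [(552.0, 13.0, 61.0, 291), (560.0, 34.0, 107.0, 216), (563.0, 35.0, 107.0, 179), (567.0, 29.0, 95.0, 66), (571.0, 29.0, 95.0, 50), (575.0, 29.0, 95.0, 48), (579.0, 34.0, 106.0, 174), (586.0, 12.0, 60.0, 301)]
270 [(557.0, 30.0, 107.0, 78), (561.0, 34.0, 115.0, 17
[... 180 characters left out ...]
117.0, 68), (561.0, 35.0, 125.0, 170), (564.0, 35.0, 125.0, 185), (567.0, 18.0, 95.0, 67), (571.0, 18.0, 95.0, 46), (575.0, 28.0, 111.0, 1), (578.0, 35.0, 125.0, 172), (581.0, 35.0, 124.0, 171)]
290 [(558.0, 30.0, 126.0, 16), (562.0, 35.0, 133.0, 155), (564.0, 35.0, 134.0, 172), (566.0, -7.0, 61.0, 301), (571.0, -7.0, 61.0, 288), (575.0, 23.0, 113.0, 137), (578.0, 34.0, 132.0, 180), (580.0, 34.0, 132.0, 172)]
300 [(560.0, 37.0, 144.0, 39), (562.0, 36.0, 142.0, 62), (564.0, 33.0, 137.0, 317), (566.0, -14.0, 62.0, 292), (571.0, -14.0, 62.0, 291), (575.0, 19.0, 115.0, 184), (577.0, 32.0, 136.0, 289), (580.0, 35.0, 141.0, 51)]
[0.55264457 0.01232435 0.070026  ] [0.58866799 0.03635598 0.1299906 ]
```

View pics/w3.png

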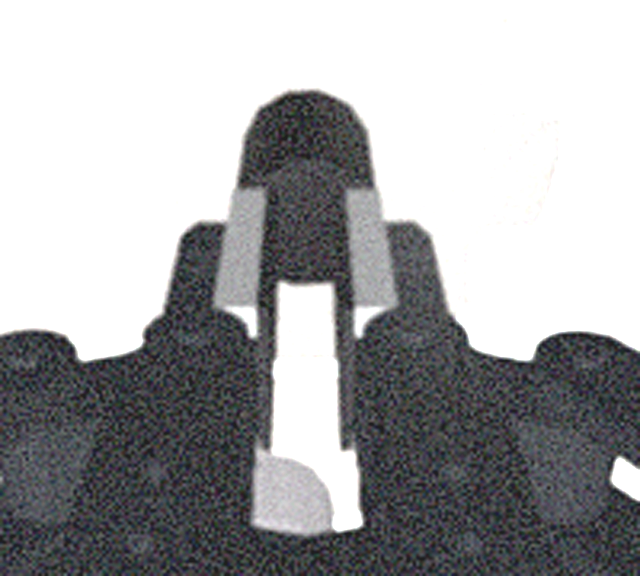

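Run:
```python
from m import *
W=np.load("scene.npy");P=box(W,(.08,.4,.1),(.26,.7,.3));print("start: lowest z",np.sort(P[:,2])[:8].round(3),"tcp .197")
o=r.observe();p,d,c=cam("scene");W=cloud(d,c);P=box(W,(.5,-.03,.07),(.64,.08,.2));P=P[np.argsort(P[:,2])]
print(o['tcp_pos']);print(P[::max(1,len(P)//40)].round(3).tolist())
# wrist cam pose rel. to TCP
c=r.calibration("wrist");R=cv2.Rodrigues(np.array(c["rvec"]))[0];print("cam pos",-R.T@np.array(c["tvec"]).ravel(),"axis",R[2], 'q',o['qpos'].round(3))
```

```text
start: lowest z [0.248 0.248 0.25  0.251 0.251 0.251 0.252 0.253] tcp .197
[0.57055437 0.02448811 0.06660547]
[[0.582, 0.013, 0.07], [0.58, 0.016, 0.072], [0.579, 0.013, 0.075], [0.582, 0.016, 0.078], [0.577, 0.027, 0.081], [0.584, 0.025, 0.085], [0.58, 0.031, 0.088], [0.574, 0.011, 0.09], [0.578, 0.022, 0.094], [0.58, 0.028, 0.096], [0.586, 0.025, 0.099], [0.585, 0.023, 0.106], [0.578, 0.028, 0.111], [0.589, 0.015, 0.114], [0.591, 0.023, 0.117], [0.587, 0.023, 0.121], [0.586, 0.023, 0.123], [0.588, 0.026, 0.129], [0.607, 0.011, 0.149], [0.61, 0.027, 0.156], [0.589, 0.033, 0.161], [0.591, 0.03, 0.167], [0.588, 0.012, 0.169], [0.592, 0.036, 0.172], [0.589, 0.025, 0.173], [0.624, 0.02, 0.175], [0.625, 0.012, 0.176], [0.583, 0.009, 0.178], [0.63, 0.021, 0.184], [0.587, 0.036, 0.185], [0.632, 0.013, 0.187], [0.59, 0.034, 0.189], [0.631, 0.013, 0.19], [0.629, 0.034, 0.191], [0.619, 0.031, 0.192], [0.634, 0.016, 0.193], [0.633, 0.026, 0.195], [0.625, 0.013, 0.195], [0.627, 0.031, 0.196], [0.628, 0.011, 0.198], [0.632, 0.019, 0.198], [0.592, 0.005, 0.199], [0.59, 0.039, 0.2]]
cam pos [0.57022398 0.09867863 0.24248895] axis [ 0.00167726 -0.29427007 -0.95572084] q [0.023 0.426 1.759 0.    0.957 0.017]
```

The wrist and scene depth agree. The pad ends stand about 38 mm above the reported TCP and the fingers shut over the knob (275,245), not round it. I'll allow for that offset, reopen and go lower.

Request:
{"op": "jog_arm", "data": {
  "commands": "0 0 0 0 0 0 0.4; 0 0 0 0 0 0 0.7; 0 0 0 0 0 0 0.7; 0 0 0.07 0 0 0 0.7; 0 0 0.15 0 0 0 0.7"
}}

```text
clock: 5.55
tcp_pos: [0.571, 0.0245, 0.0291]
eef_rot: [3.14, -0.0, 1.576]
contact_force: [-0.7, 1.0, -0.3]
width: 0.701
grasp_force: 0.0
```

Request:
{"op": "jog_arm", "data": {
  "commands": "0 0 0 0 0 0 0.4; 0 0 0 0 0 0 0.2; 0 0 0 0 0 0 0.1; 0 0 0 0 0 0 0.1; 0 0 0 0 0 0 0.1"
}}

```text
clock: 6.18
tcp_pos: [0.5712, 0.0245, 0.0299]
eef_rot: [3.14, -0.0, 1.576]
contact_force: [-0.2, -0.6, 2.7]
width: 0.269
grasp_force: 39.6
```

Request:
{"op": "jog_arm", "data": {
  "commands": "0 0 -0.02 0 0 0 0.1; 0 0 -0.08 0 0 0 0.1; 0 0 -0.2 0 0 0 0.1; 0 0 -0.32 0 0 0 0.1; 0 0 -0.32 0 0 0 0.1",
  "grip_force": 50
}}

```text
clock: 6.8
tcp_pos: [0.5725, 0.0246, 0.1122]
eef_rot: [3.135, -0.0, 1.576]
contact_force: [0.4, -0.4, -1.8]
width: 0.266
grasp_force: 49.2
```

```bash
python3 go.py 0.4705 0.2995 0.11 90
python3 - <<'E'
from m import *
p,d,c=cam("wrist");W=cloud(d,c,True)
for nm,lo,hi in[("plate",(.5,-.04,.115),(.64,.12,.155)),("pot",(.5,-.06,.045),(.64,.12,.062))]:
    P=box(W,lo,hi)
    if len(P)>2: print(nm,rect(P),np.median(P[:,2]))
E
```

```text
t 6.8 pos [0.5725 0.0246 0.1122] rpy [179.6  -0.   90.3] F [ 0.4 -0.4 -1.8] w 0.266 g 49.2
shift [ 1.102  -0.4021  0.0062] turn [ 0.0041 -0.0001  0.0035]
plate (array([570.9,  26.1]), array([97.2, 96.7]), 43.0, 18517) 0.14123332747847486
pot (array([567.2,  60.9]), array([80.6, 22.7]), 3.2, 748) 0.0526200689110814
```

Request:
{"op": "jog_arm", "data": {
  "commands": "0.1 -0.04 0 0 0 0 0.1; 0.28 -0.12 0 0 0 0 0.1; 0.46 -0.2 0 0 0 0 0.1; 0.64 -0.28 0 0 0 0 0.1; 0.82 -0.34 0 0 0 0 0.1"
}}

```text
clock: 7.48
tcp_pos: [0.4823, 0.2298, 0.1077]
eef_rot: [-3.139, 0.001, 1.576]
contact_force: [1.0, -0.8, -1.7]
width: 0.267
grasp_force: 49.2
```

```bash
python3 go.py 0.4705 0.2995 0.01 90
```

```text
t 7.47 pos [0.4823 0.2298 0.1077] rpy [-1.798e+02  1.000e-01  9.030e+01] F [ 1.  -0.8 -1.7] w 0.267 g 49.2
shift [ 0.2796 -0.0447  0.3904] turn [-0.0019  0.0008  0.0035]
```

Request:
{"op": "jog_arm", "data": {
  "commands": "0.15 -0.035 0 0 0 0 0.1; 0.265 -0.055 0.03 0 0 0 0.1; 0.265 -0.055 0.15 0 0 0 0.1; 0.265 -0.055 0.27 0 0 0 0.1; 0.265 -0.055 0.38 0 0 0 0.1"
}}

```text
clock: 8.1
tcp_pos: [0.4688, 0.2946, 0.0117]
eef_rot: [-3.139, 0.002, 1.577]
contact_force: [0.4, -0.4, -1.3]
width: 0.264
grasp_force: 49.2
```

```bash
python3 go.py 0.4705 0.2995 -0.018 90
python3 - <<'E'
from m import *
for n,f in(("wrist",1),("top",0)):
    p,d,c=cam(n);W=cloud(d,c,f)
    P=box(W,(.38,.21,.025),(.57,.39,.05))
    if len(P)>2: print(n,rect(P),np.median(P[:,2]))
    with np.errstate(invalid='ignore'): m=(p.astype(int).sum(-1)<130)&(abs(W[...,2])<.015)&(W[...,0]>.38)&(W[...,0]<.57)&(W[...,1]>.21)&(W[...,1]<.4)
    print("mat",rect(W[m]),W[m].mean(0))
E
```

```text
t 8.1 pos [0.4688 0.2946 0.0117] rpy [-1.798e+02  1.000e-01  9.030e+01] F [ 0.4 -0.4 -1.3] w 0.264 g 49.2
shift [0.0199 0.0071 0.1188] turn [-0.0019  0.0011  0.0037]
wrist (array([466.7, 294.9]), array([97.2, 96.4]), 42.9, 18227) 0.03928786248100512
mat (array([469. , 300.4]), array([125.9, 126.8]), 75.8, 8125) [ 0.4681037   0.3343709  -0.00056569]
top (array([477.9, 260.2]), array([87. , 31.7]), 23.5, 326) 0.03919098147469066
mat (array([465.8, 284.5]), array([ 96.4, 126.7]), 76.3, 395) [0.48629713 0.25625392 0.00295555]
```

Request:
{"op": "jog_arm", "data": {
  "commands": "0.02 0.01 0 0 0 0 0.1; 0.02 0.01 0.04 0 0 0 0.1; 0.02 0.01 0.07 0 0 0 0.1; 0.02 0.01 0.085 0 0 0 0.1; 0.02 0.01 0.092 0 0 0 0.1"
}}

```text
clock: 8.82
tcp_pos: [0.4727, 0.3001, -0.009]
eef_rot: [-3.141, 0.0, 1.576]
contact_force: [-0.4, -0.0, -1.8]
width: 0.268
grasp_force: 49.2
```

```bash
python3 go.py 0.4705 0.2995 -0.015 90
python3 - <<'E'
from m import *
p,d,c=cam("wrist");W=cloud(d,c,1)
for a in(.26,.24):
    P=box(W,(.38,a,.009),(.57,.39,.028));print(rect(P),np.median(P[:,2]))
P=box(W,(.5,.40,-.02),(.6,.45,.02));print("bench",np.median(P[:,2]))
E
```

```text
t 8.82 pos [ 0.4727  0.3001 -0.009 ] rpy [-180.     0.    90.3] F [-0.4 -0.  -1.8] w 0.268 g 49.2
shift [-0.0025 -0.0088  0.0239] turn [-0.0001  0.      0.0035]
(array([472.7, 304.7]), array([99.5, 89.9]), 1.9, 17229) 0.021878816021927965
(array([472.6, 301.5]), array([97.5, 96.9]), 42.5, 17895) 0.021879030924942477
bench -0.00019330230241440676
```

Request:
{"op": "jog_arm", "data": {
  "commands": "-0.005 -0.005 0.008 0 0 0 0.1; -0.005 -0.005 0.014 0 0 0 0.1; -0.005 -0.005 0.02 0 0 0 0.1; -0.005 -0.005 0.024 0 0 0 0.1; -0.005 -0.005 0.026 0 0 0 0.1"
}}

```text
clock: 9.5
tcp_pos: [0.4716, 0.299, -0.0154]
eef_rot: [3.142, -0.0, 1.576]
contact_force: [-0.2, -0.0, -1.8]
width: 0.26
grasp_force: 49.2
```

Request:
{"op": "jog_arm", "data": {
  "commands": "0 0 0.001 0 0 0 0.1; 0 0 0.002 0 0 0 0.1; 0 0 0.003 0 0 0 0.1; 0 0 0.004 0 0 0 0.1; 0 0 0.005 0 0 0 0.1"
}}

```text
clock: 10.12
tcp_pos: [0.4716, 0.299, -0.0166]
eef_rot: [3.141, -0.0, 1.576]
contact_force: [-0.2, 0.3, -2.0]
width: 0.266
grasp_force: 49.2
```

Request:
{"op": "jog_arm", "data": {
  "commands": "0 0 0.002 0 0 0 0.1; 0 0 0.004 0 0 0 0.1; 0 0 0.006 0 0 0 0.1; 0 0 0.007 0 0 0 0.1; 0 0 0.008 0 0 0 0.1"
}}

```text
clock: 10.75
tcp_pos: [0.4715, 0.299, -0.0181]
eef_rot: [3.141, -0.0, 1.576]
contact_force: [-2.6, -0.7, 4.9]
width: 0.267
grasp_force: 49.9
```

Run:
```python
from m import *
p,d,c=cam("wrist");W=cloud(d,c,1)
P=box(W,(.38,.24,.007),(.57,.39,.028));print(rect(P),np.median(P[:,2]))
```

```text
(array([471.2, 300.6]), array([97.4, 96.3]), 42.6, 18651) 0.012962362819946508
```

Request:
{"op": "jog_arm", "data": {
  "commands": "0 0 0 0 0 0 0.3; 0 0 0 0 0 0 0.4; 0 0 0 0 0 0 0.6; 0 0 0 0 0 0 0.7; 0 0 -0.05 0 0 0 0.7"
}}

```text
clock: 11.42
tcp_pos: [0.4708, 0.2985, -0.0065]
eef_rot: [-3.14, 0.001, 1.576]
contact_force: [1.3, -0.0, 0.0]
width: 0.702
grasp_force: 0.0
```

Request:
{"op": "jog_arm", "data": {
  "commands": "0 0 -0.2 0 0 0 0.7; 0 0 -0.42 0 0 0 0.8; 0 0 -0.64 0 0 0 0.8; 0 0 -0.84 0 0 0 0.8; 0 0 -0.92 0 0 0 0.8"
}}

```text
clock: 12.05
tcp_pos: [0.4727, 0.2996, 0.2287]
eef_rot: [3.135, -0.004, 1.576]
contact_force: [-0.6, -1.2, -0.4]
width: 0.801
grasp_force: 0.0
```

```bash
python3 go.py 0.5685 -0.205 0.24 90
python3 - <<'E'
from m import *
p,d,c=cam("wrist");W=cloud(d,c,1)
P=box(W,(.38,.21,.007),(.57,.39,.028));print(rect(P),np.median(P[:,2]))
P=box(W,(.38,.21,.035),(.57,.39,.06));print('knob',rect(P),np.median(P[:,2]))
p,d,c=cam("top");W=cloud(d,c)
P=box(W,(.50,-.05,.045),(.64,.09,.07));print("pot",rect(P))
E
```

```text
t 12.05 pos [0.4727 0.2996 0.2287] rpy [179.6  -0.2  90.3] F [-0.6 -1.2 -0.4] w 0.801 g 0.0
shift [-2.0205  0.3725 -0.0505] turn [ 0.004  -0.0025  0.0035]
(array([472.9, 298.9]), array([98.2, 98.7]), 45.4, 4618) 0.014333665756941045
knob (array([473.2, 299.1]), array([23.6, 21.8]), 89.0, 361) 0.048197922519546625
pot (array([570.3,  23.4]), array([93.4, 93.6]), 46.4, 205)
```

Request:
{"op": "jog_arm", "data": {
  "commands": "-0.2 0.04 0 0 0 0 0.85; -0.4 0.08 0 0 0 0 0.85; -0.6 0.12 0 0 0 0 0.85; -0.8 0.16 0 0 0 0 0.85; -1 0.2 0 0 0 0 0.85"
}}

```text
clock: 12.78
tcp_pos: [0.5222, 0.0476, 0.2228]
eef_rot: [-3.14, -0.0, 1.576]
contact_force: [0.3, -0.1, -0.0]
width: 0.852
grasp_force: 0.0
```

```bash
python3 go.py 0.5685 -0.185 0.23 89.2
```

```text
t 12.78 pos [0.5222 0.0476 0.2228] rpy [-179.9   -0.    90.3] F [ 0.3 -0.1 -0. ] w 0.852 g 0.0
shift [-0.9314  0.1798 -0.0293] turn [-0.0013  0.      0.0125]
```

Request:
{"op": "jog_arm", "data": {
  "commands": "-0.2 0.04 0 0 0 0.0125 0.85; -0.4 0.08 -0.01 0 0 0.0125 0.85; -0.6 0.12 -0.01 0 0 0.0125 0.85; -0.8 0.16 -0.01 0 0 0.0125 0.85; -0.93 0.18 -0.02 0 0 0.0125 0.85"
}}

```text
clock: 13.4
tcp_pos: [0.5685, -0.1851, 0.2272]
eef_rot: [-3.139, -0.001, 1.555]
contact_force: [1.3, -0.6, 0.5]
width: 0.848
grasp_force: 0.0
```

Run:
```python
from m import *
o=r.observe();print(o['tcp_pos'],o['eef_rot'])
for n,f in(("wrist",1),("top",0)):
    p,d,c=cam(n);W=cloud(d,c,f)
    for nm,lo,hi in[("handle",(.53,-.25,.193),(.61,-.15,.206)),("lens",(.52,-.16,.1),(.63,-.05,.112)),("fin",(.606,-.16,.141),(.65,-.07,.16)),("clip",(.606,-.16,.134),(.65,-.07,.16))]:
        P=box(W,lo,hi)
        if len(P)>2: print(n,nm,rect(P),P.min(0).round(4),P.max(0).round(4),np.median(P,0).round(4))
    np.save(n+"2.npy",W);cv2.imwrite(f"pics/{n}2.png",cv2.cvtColor(p,cv2.COLOR_RGB2BGR))
```

```text
[ 0.56849597 -0.18505251  0.22715145] [-3.13874186e+00 -7.61315443e-04  1.55508782e+00]
wrist handle (array([ 569. , -209.7]), array([42.1, 27.6]), 89.1, 2201) [ 0.5549 -0.2309  0.1931] [ 0.583  -0.1887  0.2011] [ 0.5691 -0.2073  0.199 ]
wrist lens (array([569.8, -99.4]), array([56.4, 56.2]), 88.8, 1031) [ 0.5416 -0.1278  0.1001] [ 0.5977 -0.0711  0.1097] [ 0.5684 -0.0975  0.1047]
wrist fin (array([ 619.3, -117.3]), array([ 1.8, 10.8]), 86.7, 34) [ 0.6138 -0.1185  0.1435] [ 0.6246 -0.1162  0.1466] [ 0.6183 -0.1171  0.1452]
wrist clip (array([ 616.6, -115.6]), array([87.3, 20.1]), 89.9, 346) [ 0.6065 -0.1592  0.134 ] [ 0.6267 -0.072   0.1466] [ 0.6154 -0.1177  0.1363]
top handle (array([ 567.6, -201.5]), array([32.5, 27. ]), 85.6, 167) [ 0.5535 -0.2176  0.1932] [ 0.5821 -0.1857  0.2028] [ 0.5665 -0.2006  0.1984]
top lens (array([568.5, -96.5]), array([57.2, 58. ]), 26.8, 152) [ 0.5404 -0.1285  0.1006] [ 0.5967 -0.0681  0.1104] [ 0.5668 -0.0975  0.1051]
top fin (array([ 617.9, -114.4]), array([ 2.4, 10.1]), 86.4, 10) [ 0.6128 -0.1158  0.1429] [ 0.6229 -0.1128  0.1502] [ 0.6181 -0.1142  0.1449]
top clip (array([ 615.3, -113.2]), array([84.7, 17.8]), 89.6, 62) [ 0.6061 -0.1555  0.134 ] [ 0.6242 -0.0708  0.1502] [ 0.6119 -0.1131  0.1361]
```

View pics/wrist2.png

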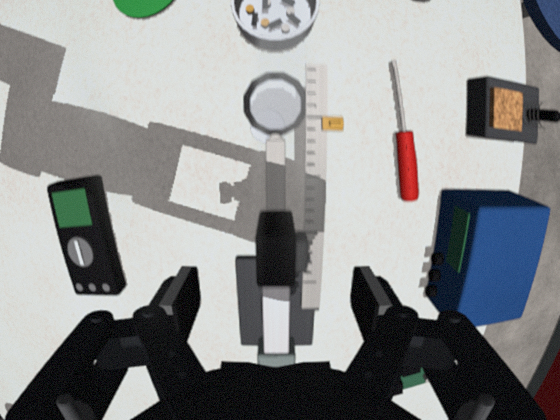

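Request:
{"op": "jog_arm", "data": {
  "commands": "-0.096 0.004 0 0 0 0 0.85; -0.096 0.004 0.12 0 0 0 0.85; -0.096 0.004 0.25 0 0 0 0.85; -0.096 0.004 0.36 0 0 0 0.8; -0.096 0.004 0.43 0 0 0 0.7",
  "grip_force": 30
}}

```text
clock: 14.12
tcp_pos: [0.5688, -0.2065, 0.1195]
eef_rot: [-3.139, -0.001, 1.558]
contact_force: [-0.5, 0.6, -0.2]
width: 0.7
grasp_force: 0.0
```

```bash
python3 go.py 0.5695 -0.209 0.119 89.2
python3 - <<'E'
from m import *
p,d,c=cam("wrist");W=cloud(d,c,1)
P=box(W,(.53,-.25,.193),(.61,-.15,.206));P=P[abs(P[:,2]-.199)<.003];print(rect(P))
cv2.imwrite("pics/w4.png",cv2.cvtColor(p,cv2.COLOR_RGB2BGR))
E
```

```text
t 14.12 pos [ 0.5688 -0.2065  0.1195] rpy [-1.798e+02 -1.000e-01  8.930e+01] F [-0.5  0.6 -0.2] w 0.7 g 0.0
shift [-0.0099  0.003   0.0018] turn [-0.0017 -0.0006  0.0006]
(array([ 570.2, -204.5]), array([79.8, 39.4]), 0.9, 5695)
```

View pics/w4.png

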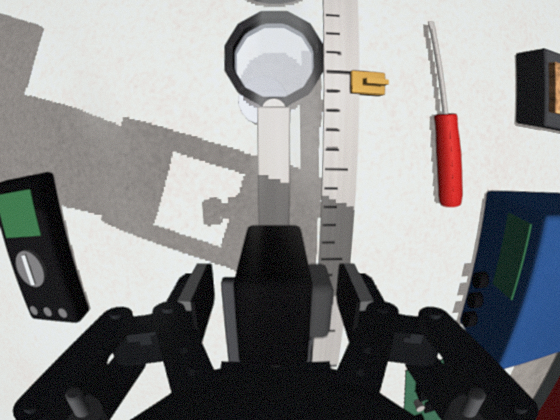

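The handle block sits between the pads (200,300 and 355,300), with the button (322,300) facing the right pad. Closing now.

Request:
{"op": "jog_arm", "data": {
  "commands": "-0.008 0.003 0 0 0 0 0.6; -0.008 0.003 0 0 0 0 0.5; -0.008 0.003 0 0 0 0 0.42; -0.008 0.003 0 0 0 0 0.38; -0.008 0.003 0 0 0 0 0.3"
}}

```text
clock: 14.8
tcp_pos: [0.5687, -0.2093, 0.1234]
eef_rot: [-3.139, 0.001, 1.557]
contact_force: [-8.9, -0.2, 8.5]
width: 0.344
grasp_force: 31.6
```

Request:
{"op": "jog_arm", "data": {
  "commands": "0 0 0 0 0 0 0.2; 0 0 0 0 0 0 0.2; 0 0 0 0 0 0 0.2; 0 0 0 0 0 0 0.2; 0 0 0 0 0 0 0.2"
}}

```text
clock: 15.42
tcp_pos: [0.5687, -0.2094, 0.1234]
eef_rot: [-3.139, 0.001, 1.557]
contact_force: [-8.3, -0.3, 8.6]
width: 0.342
grasp_force: 31.3
```

```bash
python3 go.py 0.5695 -0.09 0.119 89.2
python3 - <<'E'
from m import *
p,d,c=cam("wrist");W=cloud(d,c,1)
for nm,lo,hi in[("lens",(.52,-.16,.098),(.63,-.05,.112)),("fin",(.606,-.16,.141),(.65,-.07,.16))]:
    P=box(W,lo,hi);print(nm,rect(P),P.min(0),P.max(0))
E
```

```text
t 15.43 pos [ 0.5687 -0.2094  0.1234] rpy [-179.9    0.    89.2] F [-8.3 -0.3  8.6] w 0.342 g 31.3
shift [ 0.4775 -0.0034  0.0172] turn [-0.0014  0.0005  0.0001]
lens (array([569.2, -95.3]), array([58.1, 58. ]), 88.9, 2525) [ 0.54019075 -0.12441652  0.09800281] [ 0.59830163 -0.06612568  0.10703094]
fin (array([ 618. , -113.6]), array([ 2.7, 11.5]), 89.8, 137) [ 0.61227429 -0.11492298  0.14100091] [ 0.62380858 -0.11219714  0.14670446]
```

Request:
{"op": "jog_arm", "data": {
  "commands": "0 -0.003 -0.01 0 0 0 0.2; 0 -0.003 -0.014 0 0 0 0.2; 0.006 -0.003 -0.014 0 0 0 0.2; 0.014 -0.003 -0.014 0 0 0 0.2; 0.024 -0.003 -0.014 0 0 0 0.2"
}}

```text
clock: 16.1
tcp_pos: [0.5686, -0.2026, 0.1236]
eef_rot: [-3.138, -0.001, 1.557]
contact_force: [-5.2, -1.1, -11.4]
width: 0.338
grasp_force: 33.1
```

```bash
python3 go.py 0.5695 -0.09 0.119 89.2
python3 - <<'E'
from m import *
p,d,c=cam("wrist");W=cloud(d,c,1)
for nm,lo,hi in[("lens",(.52,-.16,.098),(.63,-.05,.112)),("fin",(.606,-.16,.141),(.65,-.07,.16))]:
    P=box(W,lo,hi);print(nm,rect(P))
E
```

```text
t 16.1 pos [ 0.5686 -0.2026  0.1236] rpy [-1.798e+02 -1.000e-01  8.920e+01] F [ -5.2  -1.1 -11.4] w 0.338 g 33.1
shift [ 0.4503 -0.0027  0.0187] turn [-0.0023 -0.0006 -0.0001]
lens (array([569.2, -88.3]), array([57.7, 57.6]), 88.9, 2497)
fin (array([ 618. , -113.1]), array([ 2.7, 11.4]), 88.1, 136)
```

Request:
{"op": "jog_arm", "data": {
  "commands": "0.03 0 0.006 0 0 0 0.2; 0.08 0 0.006 0 0 0 0.2; 0.14 0 0.006 0 0 0 0.2; 0.2 0 0.006 0 0 0 0.2; 0.25 0 0.006 0 0 0 0.2"
}}

```text
clock: 16.77
tcp_pos: [0.5694, -0.14, 0.1235]
eef_rot: [-3.139, 0.0, 1.557]
contact_force: [-7.7, -2.2, -4.6]
width: 0.338
grasp_force: 34.1
```

Request:
{"op": "jog_arm", "data": {
  "commands": "0.05 0 0 0 0 0 0.2; 0.1 0 0 0 0 0 0.2; 0.14 0 0 0 0 0 0.2; 0.165 0 0 0 0 0 0.2; 0.17 0 0 0 0 0 0.2"
}}

```text
clock: 17.4
tcp_pos: [0.5698, -0.0973, 0.1235]
eef_rot: [-3.138, -0.0, 1.557]
contact_force: [-7.4, -1.2, -4.4]
width: 0.338
grasp_force: 34.3
```

```bash
cat > e.py <<'E'
from m import *
o=r.observe();print(o['tcp_pos'],o['contact_force'].round(1),o['width'],o['grasp_force'])
for n,f in(("wrist",1),("top",0),("scene",0)):
    p,d,c=cam(n);W=cloud(d,c,f)
    for nm,lo,hi in[("lens",(.52,-.05,.098),(.63,.08,.112)),("fin",(.606,-.14,.141),(.65,-.09,.16))]:
        P=box(W,lo,hi)
        if len(P)>3:print(n,nm,rect(P),P.min(0).round(4),P.max(0).round(4))
    im=cv2.cvtColor(p,cv2.COLOR_RGB2BGR);cv2.imwrite(f"pics/{n}_e.png",im);np.save(n+"e.npy",W)
E
python3 e.py
```

```text
[ 0.56983011 -0.09729379  0.12349059] [-7.4 -1.2 -4.4] 0.33838188967372596 34.323917627334595
wrist lens (array([570.8,  16.6]), array([57.3, 58.1]), 89.3, 2507) [ 0.5417 -0.0122  0.098 ] [0.5999 0.0452 0.1072]
wrist fin (array([ 618.2, -113.1]), array([11.7,  3.6]), 0.2, 159) [ 0.6123 -0.1149  0.141 ] [ 0.624  -0.1113  0.1468]
top lens (array([569.9,  15.1]), array([57.2, 58.1]), 30.0, 170) [ 0.541  -0.0137  0.0981] [0.5995 0.0444 0.1089]
scene lens (array([572.2,  14.8]), array([59.9, 60.2]), 40.4, 190) [ 0.539  -0.0247  0.0981] [0.6037 0.0424 0.1107]
scene fin (array([ 620.2, -115.4]), array([ 4. , 11.3]), 66.9, 7) [ 0.6145 -0.1195  0.1414] [ 0.6246 -0.1136  0.1496]
```

Request:
{"op": "jog_arm", "data": {
  "commands": "0.01 0 0.003 0 0 0 0.2; 0.022 0 0.003 0 0 0 0.2; 0.03 0 0.003 0 0 0 0.2; 0.032 0 0.003 0 0 0 0.2; 0.032 0 0.003 0 0 0 0.2"
}}

```text
clock: 18.18
tcp_pos: [0.57, -0.0896, 0.1235]
eef_rot: [-3.139, -0.0, 1.557]
contact_force: [-8.9, -0.9, -0.9]
width: 0.338
grasp_force: 34.8
```

```bash
python3 e.py
python3 - <<'E'
import cv2,numpy as np
# all three cameras, cropped round the fin
out=[]
from h import r
for n,(v,u) in(("wrist",(300,350)),("top",(175,380)),("scene",(250,205))):
    p=cv2.imread(f"pics/{n}_e.png")
    if n!="wrist":
        c=r.calibration(n);q=cv2.projectPoints(np.array([[.605,-.114,.138]]),np.array(c['rvec']),np.array(c['tvec']),np.array(c['intrinsics']),None)[0].ravel();u,v=q.astype(int)
        k=p[v-25:v+25,u-25:u+25]
    else: k=p[170:420,225:475]
    print(n,u,v)
    out.append(cv2.resize(k,(400,400) if n=="wrist" else (200,200),interpolation=cv2.INTER_CUBIC))
g=np.hstack([out[0],np.vstack(out[1:])]);cv2.imwrite("pics/fin.png",cv2.convertScaleAbs(g,alpha=1.6,beta=20))
E
```

```text
[ 0.56996251 -0.08959503  0.1234837 ] [-8.9 -0.9 -0.9] 0.3377881494236305 34.772350788116455
wrist lens (array([571. ,  24.3]), array([57.8, 58.4]), 89.8, 2531) [ 0.5418 -0.0046  0.098 ] [0.6002 0.0532 0.1076]
wrist fin (array([ 618.2, -112.8]), array([ 3.7, 10.9]), 88.1, 145) [ 0.6127 -0.1147  0.1411] [ 0.6237 -0.1109  0.1466]
top lens (array([571.1,  22.9]), array([56.3, 58.2]), 1.2, 174) [ 0.5427 -0.0061  0.0984] [0.5992 0.052  0.1104]
scene lens (array([572.7,  20.7]), array([62.4, 58.3]), 46.8, 185) [ 0.5397 -0.0162  0.098 ] [0.6048 0.0507 0.112 ]
scene fin (array([ 621.9, -114.2]), array([15.8,  5. ]), 2.8, 9) [ 0.614  -0.117   0.1416] [ 0.6299 -0.1117  0.1508]
wrist 350 300
top 380 176
scene 210 247
```

View pics/fin.png

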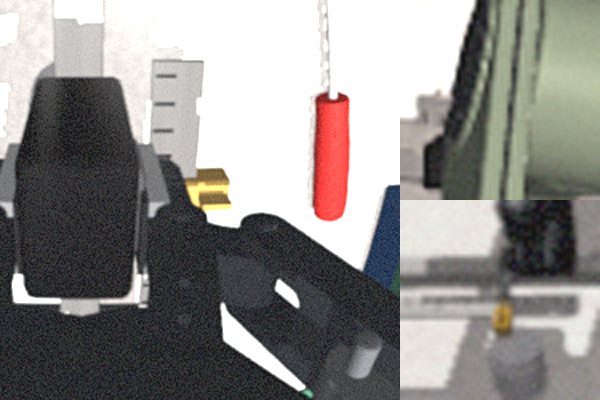

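Request:
{"op": "jog_arm", "data": {
  "commands": "0.001 0 0 0 0 0 0.2; 0.002 0 0 0 0 0 0.2; 0.002 0 0 0 0 0 0.2; 0.002 0 0 0 0 0 0.2; 0.002 0 0 0 0 0 0.2"
}}

```text
clock: 18.95
tcp_pos: [0.5699, -0.0892, 0.1235]
eef_rot: [-3.139, -0.0, 1.557]
contact_force: [-8.7, -1.2, -1.9]
width: 0.341
grasp_force: 34.8
```

```bash
python3 e.py
python3 - <<'E'
from m import *
W=np.load("tope.npy")
P=box(W,(.50,-.05,.04),(.64,.09,.07));print("pot",rect(P))
P=box(W,(.38,.21,.007),(.57,.39,.06));print("lid",rect(P))
S=np.load("scenee.npy");P=box(S,(.58,-.15,.136),(.606,-.09,.15));print("pointer/scale pts",P.round(3).tolist()[:12])
E
```

```text
[ 0.56994644 -0.08921086  0.12345806] [-8.7 -1.2 -1.9] 0.34123704374609637 34.7721666097641
wrist lens (array([570.9,  25. ]), array([58.4, 58.1]), 89.2, 2539) [ 0.5418 -0.0043  0.098 ] [0.5999 0.0542 0.1077]
wrist fin (array([ 618.3, -113. ]), array([ 4. , 11.2]), 85.5, 146) [ 0.6128 -0.1152  0.141 ] [ 0.6239 -0.1111  0.1473]
top lens (array([570.2,  23.5]), array([57.7, 57.5]), 27.9, 172) [ 0.5409 -0.0055  0.098 ] [0.5991 0.0521 0.1118]
scene lens (array([572.8,  23. ]), array([60.6, 60.3]), 54.0, 190) [ 0.5415 -0.016   0.0981] [0.603  0.0507 0.1106]
scene fin (array([ 617.6, -113.7]), array([11.5,  9.9]), 20.0, 9) [ 0.613  -0.1203  0.1416] [ 0.6246 -0.1095  0.1491]
pot (array([570.3,  23.3]), array([93.2, 93.5]), 46.0, 205)
lid (array([471. , 290.3]), array([152. , 178.2]), 87.5, 1191)
pointer/scale pts [[0.581, -0.114, 0.145], [0.583, -0.108, 0.148], [0.58, -0.106, 0.145], [0.583, -0.103, 0.148], [0.583, -0.1, 0.148], [0.585, -0.097, 0.149], [0.583, -0.095, 0.148], [0.581, -0.115, 0.142], [0.58, -0.109, 0.141], [0.584, -0.106, 0.145], [0.581, -0.104, 0.141], [0.582, -0.101, 0.142]]
```

```bash
python3 -c "
from workcell import r
print(r.finish_job())"
```

```text
the job is handed in; nothing more can be done
None
```

The job is handed in: the lid is knob up on the 130 mm mat, and the boom is drawn out about 0.12 m with its pointer within about 0.5 mm of the marker clip by my measurements. The handle is still gripped with the button squeezed in, and the pot measures where it started. Only the final verdict is unseen.

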